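# Probe the air in the chilled sample cell

### The job

Slide the flat aluminium sample cell along the cooling unit's deck onto the middle of the cold plate and square with it, without lifting or tipping it, because film samples lie loose inside. Then take the stick thermometer out of its stand and lower its stem straight down through the port in the cell's lid, never letting the thermometer touch the cell, until the dark band on the stem is level with the port's rim. Finish while still holding it there, steady, upright and centred in the port, so that it reads the air and not the metal; leave the other things on the bench and the deck where they are.

Things in the scene. Friction and masses are not known exactly. Their poses are not given: they have to be found in the camera images.
- unit: Cooling unit, fixed: low white box 200 (x) x 370 (y) x 60 mm high. Origin: centre of its underside; x from its front panel to its rear, y along its length, z up. Its flat deck has no step or stop anywhere: a bare aluminium cold plate, 140 (x) x 90 (y) mm, is let in flush in the middle, with white resting areas to either side of it (each 140 mm long in y).
- plate (a point): Middle of the cold plate's top face, on the deck, 60 mm above the bench; axes as unit. The cell belongs here with its long side along x (either way round).
- cell: Sample cell: loose flat closed aluminium box 110 (x) x 60 (y) mm, 42 mm high to its lid's top, 0.3 to 0.6 kg, at one or the other side of the cold plate, turned a little. Origin: centre of its underside; x along its long side, z up. 4 screw heads 4 mm high near the lid's corners. Grip it across its 60 mm width from above or push its sides; friction on the deck is ordinary (up to about 1).
- port (a point): Centre of the port's rim, 50 mm above the cell's underside in the middle of its lid; axes as cell. The port is a steel collar 30 mm across standing 8 mm above the lid, with an open round bore 18 mm across and 16 mm long, straight down through collar and lid into the empty chamber, whose floor is 44 mm below the rim. Two small blind plugs 3 mm high lie beside it.
- stand: Thermometer stand, fixed, left or right of the unit: foot 100 (x) x 80 (y) mm, two cheeks, and a seat 80 x 50 mm with its top 114 mm above the bench. The thermometer stands upright in it, handle 14 mm deep in a rectangular recess (1 mm play, floor 100 mm above the bench), stem through a 14 mm hole below: draw it straight up. Origin: centre of the underside; x across the cheeks, z up.
- thermometer: Stick thermometer, loose, 70 g, upright: pale handle 26 (x) x 20 (y) x 80 mm, small dark display on its -x face, and under it a straight steel stem 5 mm across, 85 mm long (10 mm across in its top 4 mm). Origin: centre of the handle's lower end; z up along the handle, stem to -z; axes parallel to stand at the start. Grip the handle across its 20 mm (along y).
- tip (a point): Lower end of the stem, 85 mm below the thermometer's origin on its axis.
- band (a point): Middle of the dark band, 3 mm tall and 6 mm across, around the stem; 30 mm above the tip, 55 mm below the thermometer's origin, on its axis. With it level with the port's rim, the tip is 14 mm above the chamber floor.
- vials: Bystander: white vial block 70 (x) x 120 (y) x 34 mm with capped amber vials up to 63 mm high, on the other side of the unit from the stand. Origin: centre of its underside.
- dish: Bystander: small round glass dish with lid, 51 mm across and 13 mm high, on the deck across the cold plate from the cell. Origin: centre of its underside.
- wash_bottle: Bystander: white wash bottle 64 mm across, 190 mm high with its spout, beyond the unit. Origin: centre of its underside.
- reagent: Bystander: amber bottle 56 mm across, 110 mm high, beyond the unit. Origin: centre of its underside.
- wipes: Bystander: open carton of wipes 75 x 110 x 50 mm, beyond the unit. Origin: centre of its underside.
- driver: Bystander: screwdriver 150 mm long lying on the bench at the unit's far right corner.
- spare_lid: Bystander: spare flat aluminium lid without a port, 110 x 60 x 8 mm, lying on the bench at the unit's far left corner. Origin: centre of its underside.
There are look-alikes about, which are no part of the job. Leave any green or purple look-alike of the cell alone.

How it is judged (in metres and radians):
On the way, in this order (a step that is already met when the one before it is completed fails the run):
1. the cell lies flat in the middle of the cold plate, square with it and at rest, the thermometer still in its stand (x of cell in the frame of plate between -0.014 and 0.014 m and y of cell in the frame of plate between -0.014 and 0.014 m and angle between the x axis of cell and the x axis of plate, either way round below 0.15 rad and z of cell in the frame of plate between -0.003 and 0.003 m and angle between cell's own z axis and vertical below 0.03 rad and linear speed of cell below 0.01 m/s and distance of thermometer from where it was at the start of the episode below 0.02 m), for 0.2 s.
2. the thermometer's stem is through the port, its dark band level with the rim, centred (z of band in the frame of port between -0.007 and 0.007 m and horizontal distance between each of band, tip and port below 0.004 m), for 0.2 s.
At the end, for the whole second after the job is handed in: Cell flat on the deck, within 14 mm (x, y) of the plate's middle and 0.15 rad of square, touched by deck only; thermometer held by the fingers alone, still, within 0.1 rad of upright, stem within 4 mm of the port's axis at band and tip, band within 7 mm of the rim's height (all of step 2 and x of cell in the frame of plate between -0.014 and 0.014 m and y of cell in the frame of plate between -0.014 and 0.014 m and angle between the x axis of cell and the x axis of plate, either way round below 0.15 rad and z of cell in the frame of plate between -0.003 and 0.003 m and angle between cell's own z axis and vertical below 0.03 rad and angle between thermometer's own z axis and vertical below 0.1 rad and linear speed of each of thermometer, cell below 0.01 m/s and contact force between thermometer and the fingers above 1 N and contact force between each of thermometer, the fingers and cell below 0.05 N); the arm keeps its last pose, push and grip.
It fails at once if the thermometer touches the cell (contact force between thermometer and cell above 0.2 N).
It fails at once if the cell is lifted off the deck, tipped or pushed off it (z of cell in the frame of plate above 0.006 m or z of cell in the frame of plate below -0.006 m or angle between cell's own z axis and vertical above 0.1 rad).
It fails at once if a bystander is disturbed (moved by more than 20 mm) (distance of any of vials, dish, wash_bottle, reagent, driver, spare_lid, wipes from where it was at the start of the episode above 0.02 m).
It also fails if it takes over 58 s, if anything falls off the work surface, if the arm or the gripper's body presses on something with over 40 N, if the wrist force passes 120 N, or if a joint passes its speed limit or range.

### The arm

A 7-joint arm with a two-finger parallel gripper is mounted at the origin on the work surface. World frame = base frame: x ahead of the robot, y to its left, z up, the work surface at z = 0. Lengths are in m, angles in degrees, forces in N, time in s.
With the tool pointing down it reaches from about 0.4 to 0.85 m from the base axis. Payload 6.9 kg.
Tool frame: the origin (TCP) lies between the finger pads; the fingertips stand 14 mm ahead of it and the grasp point (between the pads) lies 5 mm behind it; z points along the fingers, y is the line along which they close (so a half turn about z gives the same grasp; the last joint's range is limited). The gripper opens to 85 mm and grips with 20 to 120 N. Pads are 22 mm wide; open, the fingers measure 114 mm over their backs; the gripper's body (76 mm by 85 mm) begins 54 mm behind the grasp point. The pads swing forward as they close: fully open they stand 13 mm farther back than shut.
Start: joints at [78.696, 29.078, -13.613, 85.955, 7.202, 65.827, -8.869], TCP at [0.186, -0.597, 0.245] pointing down, gripper open.
Joint ranges: [-176.47, 176.47], [-13.61, 117.27], [-81.72, 77.17], [0.22, 143.17], [-87.28, 267.28], [10, 112.55], [-165.47, 165.47]. Speed limits (degrees/s): [136.94, 136.94, 180, 180, 180, 180, 180].

### API

Orientations are given as a 3x3 rotation matrix whose columns are the frame's x, y, z axes.
In Python, from rig import manip, imaging gives the robot as it stands.
- The arm moves only by the shell command python3 -m inch 'ROWS' [FORCE]. ROWS is text: rows parted by semicolons, each of 7 numbers parted by spaces: the turn, a rotation vector about the tool's x, y, z in units of 5 degrees (1.0 is 5 degrees), then the shift along the tool's x, y, z in cm, then the opening, from 0 (shut) to 1 (fully open). In form: wx wy wz tx ty tz gripper; .... A call has 1 to 12 rows; each row is the pose to reach, as a shift and turn from the pose commanded when the call began, along the tool's axes at that moment; what a row does not reach only later rows make up. A row lasts 1/10 s, in which the tool goes at most 50 mm and 8.59 degrees, less where a joint would pass 70% of its speed; a pose out of reach is approached as far as the arm can. A call with a gripper value outside its range is refused whole. The fingers move at their own pace and stop on an object; FORCE is the grip in N (left out, the last holds). Time passes only in rows, so rows that repeat a pose let the fingers close. It gives the time, the measured TCP pose, the force, the opening and the grip force at its end, in the units of the state.
- manip.get_obs(): the state, without advancing time (a new reading comes with each control period).
- imaging.get_image(name): name is "side" or "top" or "wrist"; returns a dict with "image" (384x512x3 uint8, red, green, blue), "intrinsics" (3x3 intrinsics, pixels), "T" (4x4, takes a point from camera to world coordinates); the wrist camera has in their place "T_tool_cam" (4x4, takes a point from camera to tool coordinates, whose origin is the TCP and whose axes are the flange's). Camera axes: x right, y up, looking along -z (the intrinsics and any distortion apply to the point x, -y, -z); pixel columns grow to the right and rows downward; lengths in m; the calibration is good to about 2 mm. A picture is of the moment at which its call begins: read the wrist's pose just before it. There is no depth.
- manip.close_job(): hands the job in; it is judged then, once.
The state is a dict: "time_s": time; "q": joint angles; "joint_velocities": joint speeds; "joint_efforts": joint torques, N m; "ee_pos": TCP position; "tcp_rot": TCP orientation; "force": force on the tool from outside, world axes, zero at the start; "ft_torque": the same for the moment, N m; "grip_width": opening from 0.0 (shut) to 1.0 (fully open); "grasp_force": force on a finger pad.
Only numpy, scipy, OpenCV 4.12 (cv2) and the standard library are available. Lean on these libraries where they do the work, as an engineer would, in place of code of your own. Each camera call takes 0.05 s, during which the arm holds its last target. There are 200 camera calls.

## Working session

There is one attempt and no reset: what is moved stays moved. The work goes in short steps, Python scripts to look and compute and a shell command to move; the robot and the scene stay as the last step left them, time stands still between calls to the robot, and variables do not carry over. Pictures are saved under pics/ and viewed, at most 10 in all, crops included, and the job is handed in when it is done.

```bash
ls; mkdir -p pics; python3 - <<'E'
from rig import manip, imaging
import cv2,numpy as np
o=manip.get_obs()
for k in("time_s","q","ee_pos","tcp_rot","force","grip_width"):print(k,np.round(o[k],3).tolist())
ims=[]
for n in("top","side"):
    d=imaging.get_image(n);cv2.imwrite(f"pics/{n}0.png",d["image"][:,:,::-1]);print(n,d["intrinsics"].tolist(),np.round(d["T"],4).tolist(),[k for k in d])
E
```

```text
pics
time_s 0.0
q [78.695, 29.126, -13.609, 86.01, 7.202, 65.829, -8.871]
ee_pos [0.186, -0.596, 0.244]
tcp_rot [[0.955, 0.298, -0.001], [0.298, -0.955, 0.002], [-0.0, -0.002, -1.0]]
force [-0.076, 0.535, -0.628]
grip_width 1.001
top [[400.821616512844, 0.0, 255.33986719241105], [0.0, 400.821616512844, 183.05796102209044], [0.0, 0.0, 1.0]] [[0.0019, 0.9955, -0.0947, 0.4324], [-1.0, 0.0022, 0.0023, 0.0182], [0.0025, 0.0947, 0.9955, 1.1906], [0.0, 0.0, 0.0, 1.0]] ['image', 'intrinsics', 'T']
side [[428.42350367533356, 0.0, 256.2092082878973], [0.0, 428.42350367533356, 186.59970972143736], [0.0, 0.0, 1.0]] [[0.9578, 0.2153, -0.1903, 0.2972], [-0.2871, 0.7452, -0.6019, -0.7076], [0.0122, 0.6311, 0.7756, 0.9749], [0.0, 0.0, 0.0, 1.0]] ['image', 'intrinsics', 'T']
```

View pics/top0.png

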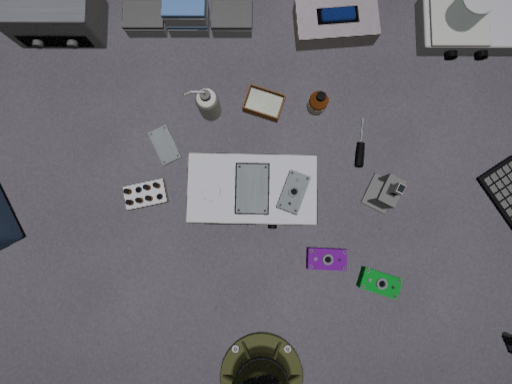

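View pics/side0.png

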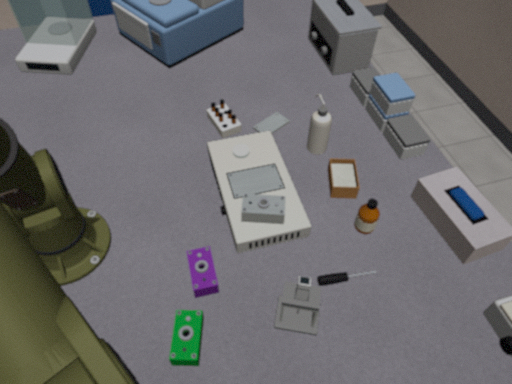

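The top picture shows the white unit at about (252,189) and the cold plate at (252,188). The grey cell with its port is at (294,192), on the right resting area. The dish is at (211,191), and the stand with the thermometer is at (385,192)/(400,188).

Cell candidates are the silver (294,192), purple (327,259) and green (381,283) boxes with ports, plus the portless spare lid at (164,145). The silver one on the deck fits. I'll confirm it in an enlarged crop.

```bash
cat > h.py <<'E'
import numpy as np, cv2
from rig import manip, imaging
def cam(n):
    o=manip.get_obs(); d=imaging.get_image(n)
    if n=="wrist":
        W=np.eye(4);W[:3,:3]=o["tcp_rot"];W[:3,3]=o["ee_pos"];d["T"]=W@np.array(d["T_tool_cam"])
    return d
def rays(d,px):
    px=np.atleast_2d(np.array(px,float));K=np.array(d["intrinsics"])
    r=np.c_[px,np.ones(len(px))]@np.linalg.inv(K).T
    return d["T"][:3,3],(r*[1,-1,-1])@d["T"][:3,:3].T
def onto(d,px,z):
    c,r=rays(d,px);return c+r*((z-c[2])/r[:,2])[:,None]
def proj(d,P):
    P=np.atleast_2d(np.array(P,float));T=np.linalg.inv(d["T"]);p=P@T[:3,:3].T+T[:3,3]
    q=(p*[1,-1,-1])@np.array(d["intrinsics"]).T;return q[:,:2]/q[:,2:]
def rect(P):
    (c,s,a)=cv2.minAreaRect((P[:,:2]*1000).astype(np.float32));return np.round(c,1),np.round(s,1),round(a,1)
E
python3 - <<'E'
from h import *
d=cam("top");im=d["image"];g=im.astype(int)
m=((g.min(2)>195)*255).astype(np.uint8);m[:140]=0;m[240:]=0;m[:,:180]=0;m[:,330:]=0
cs=np.vstack([c for c in cv2.findContours(m,cv2.RETR_EXTERNAL,cv2.CHAIN_APPROX_NONE)[0] if len(c)>15])[:,0]
print("unit",rect(onto(d,cs,.06)))
c=im[140:260,220:430];cv2.imwrite("pics/c0.png",cv2.resize(c,None,fx=3.7,fy=3.7,interpolation=cv2.INTER_CUBIC)[:,:,::-1])
print("cell",onto(d,[294,192],.11),"stand",onto(d,[385,192],.114),"therm top",onto(d,[401,188],.18))
w=cam("wrist");print(np.round(w["T_tool_cam"],3).tolist(),w["intrinsics"].tolist() if hasattr(w["intrinsics"],'tolist') else w["intrinsics"])
E
```

```text
Traceback (most recent call last):
ValueError: need at least one array to concatenate
```

```bash
python3 - <<'E'
from h import *
d=cam("top");im=d["image"];g=im.astype(int)
print(im[190,[195,230,252,280,294,325]].tolist())
t=(g.min(2)[190,195]*.5+g.min(2)[240,252]*.5);print(t)
m=((g.min(2)>t)*255).astype(np.uint8);m[:140]=0;m[240:]=0;m[:,:180]=0;m[:,330:]=0
cs=np.vstack([c for c in cv2.findContours(m,cv2.RETR_EXTERNAL,cv2.CHAIN_APPROX_NONE)[0] if len(c)>40])[:,0]
print("unit",rect(onto(d,cs,.06)))
c=im[140:260,220:430];cv2.imwrite("pics/c0.png",cv2.resize(c,None,fx=3.7,fy=3.7,interpolation=cv2.INTER_CUBIC)[:,:,::-1])
print("cell",onto(d,[294,192],.11),"stand",onto(d,[385,192],.114),"therm top",onto(d,[401,188],.18))
w=cam("wrist");print(np.round(w["T_tool_cam"],3).tolist(),np.round(w["intrinsics"],1).tolist())
E
```

```text
[[177, 177, 180], [177, 177, 181], [137, 141, 144], [177, 177, 182], [41, 41, 45], [119, 115, 123]]
145.5
unit (array([525.7,  26.1]), array([365.8, 196.6]), 89.0)
cell [[ 0.51113803 -0.0889277   0.11      ]] stand [[ 0.51136996 -0.33380665  0.114     ]] therm top [[ 0.51676913 -0.35306838  0.18      ]]
[[-0.001, 0.966, 0.259, 0.066], [1.0, 0.001, 0.0, -0.0], [-0.0, 0.259, -0.966, -0.128], [0.0, 0.0, 0.0, 1.0]] [[291.5, 0.0, 255.0], [0.0, 291.5, 192.5], [0.0, 0.0, 1.0]]
```

View pics/c0.png

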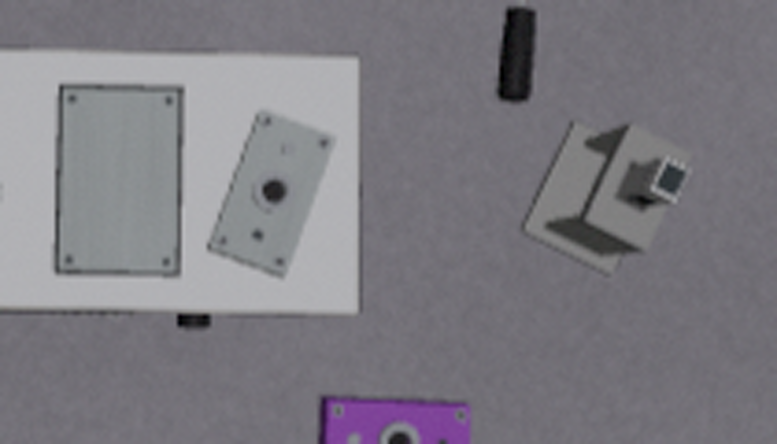

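The crop confirms it: the grey cell has an open port at crop (273,190), two plugs and four screws, and lies on the white deck. I'll move above it and measure with the wrist camera.

```bash
python3 -m inch '0 0 7.8 46 -38.7 -5.6 1;0 0 7.8 46 -38.7 -5.6 1;0 0 7.8 46 -38.7 -5.6 1;0 0 7.8 46 -38.7 -5.6 1;0 0 7.8 46 -38.7 -5.6 1;0 0 7.8 46 -38.7 -5.6 1;0 0 7.8 46 -38.7 -5.6 1;0 0 7.8 46 -38.7 -5.6 1;0 0 7.8 46 -38.7 -5.6 1;0 0 7.8 46 -38.7 -5.6 1;0 0 7.8 46 -38.7 -5.6 1;0 0 7.8 46 -38.7 -5.6 1'
python3 - <<'E'
from h import *
d=cam("wrist");o=manip.get_obs();print(o["time_s"],np.round(o["ee_pos"],4),np.round(o["tcp_rot"],3).tolist())
np.savez("w1.npz",**{k:np.array(d[k]) for k in("image","intrinsics","T")})
cv2.imwrite("pics/w1.png",d["image"][:,:,::-1])
E
```

```text
time_s: 1.45
ee_pos: [0.5082, -0.0922, 0.3012]
tcp_rot: [[0.929, -0.369, 0.0], [-0.369, -0.929, -0.0], [0.0, 0.0, -1.0]]
force: [1.0, -1.1, 0.3]
grip_width: 1.0
grasp_force: 0.0
1.5 [ 0.5126 -0.0827  0.302 ] [[0.933, -0.36, 0.005], [-0.36, -0.933, 0.006], [0.002, -0.007, -1.0]]
```

View pics/w1.png

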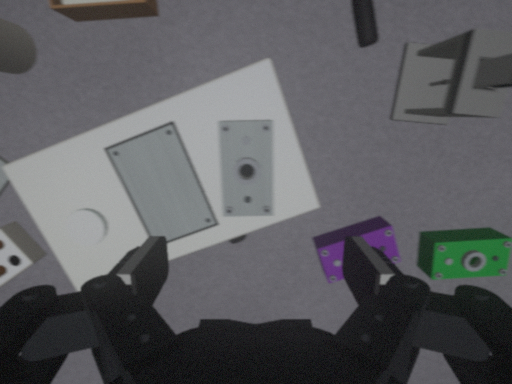

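The wrist view shows the cell lid at about (246,168) with its port at (247,171), and the plate at about (162,183) with a finger near its lower corner. Next I'll fit both from masks with the arm at rest.

```bash
cat > m.py <<'E'
from h import *
def measure(d,cellz=.102):
    # deck mask -> holes in it = plate, cell
    im=d["image"];g=cv2.cvtColor(im,cv2.COLOR_RGB2GRAY)
    return im,g
E
python3 - <<'E'
from h import *
d=cam("wrist");o=manip.get_obs();print(o["time_s"],np.round(o["ee_pos"],4),np.round(o["tcp_rot"],3).tolist())
np.savez("w1.npz",**{k:np.array(d[k]) for k in("image","intrinsics","T")})
im=d["image"];g=cv2.cvtColor(im,cv2.COLOR_RGB2GRAY)
print(im[150,[40,90,120,160,190,210,235,262,290]].tolist(),"rows",g[185,205:300].tolist())
for lo,hi in((110,165),(120,170)):
    m=((g>lo)&(g<hi)).astype(np.uint8)
    m=cv2.morphologyEx(m,cv2.MORPH_OPEN,np.ones((3,3)))
    n,l,s,c=cv2.connectedComponentsWithStats(m)
    for i in range(1,n):
        if 1500<s[i,4]<20000:
            k=cv2.findContours((l==i).astype(np.uint8),0,1)[0][0][:,0];print(lo,hi,s[i].tolist(),"z.06",*rect(onto(d,k,.06)),"z.102",*rect(onto(d,k,.102)))
E
```

```text
1.55 [ 0.5107 -0.0862  0.3015] [[0.933, -0.359, 0.003], [-0.359, -0.933, 0.004], [0.001, -0.005, -1.0]]
[[104, 100, 108], [162, 164, 165], [106, 110, 110], [127, 133, 135], [127, 133, 134], [167, 168, 169], [129, 135, 136], [131, 135, 136], [165, 168, 169]] rows [131, 130, 132, 125, 110, 86, 90, 126, 157, 165, 167, 167, 168, 168, 166, 168, 168, 166, 167, 166, 167, 166, 167, 167, 167, 168, 164, 163, 150, 134, 131, 130, 131, 132, 131, 131, 131, 133, 129, 130, 134, 134, 132, 130, 130, 131, 134, 132, 132, 129, 130, 127, 130, 126, 127, 128, 127, 127, 129, 131, 130, 131, 132, 130, 128, 130, 128, 126, 130, 128, 130, 131, 132, 132, 134, 134, 136, 131, 132, 140, 154, 167, 166, 168, 167, 166, 165, 165, 168, 165, 169, 169, 169, 168, 167]
110 165 [0, 60, 330, 223, 4147] z.06 [538.6  45.1] [412.2 202.8] 86.5 z.102 [542.6  27.9] [365.4 179.8] 86.5
110 165 [231, 120, 57, 99, 4991] z.06 [507.8 -83.3] [ 70.6 128.1] 69.0 z.102 [515.3 -85.9] [ 62.6 113.6] 69.0
110 165 [121, 126, 104, 117, 6890] z.06 [527.7  28.3] [ 89.1 139.2] 89.0 z.102 [532.9  13. ] [ 79.  123.4] 89.0
120 170 [125, 126, 97, 115, 6648] z.06 [527.7  28.4] [ 87.9 138.4] 88.9 z.102 [532.9  13.1] [ 78.  122.7] 88.9
```

```bash
cat > m.py <<'E'
from h import *
def port(d,lo=75):
    g=cv2.cvtColor(d["image"],cv2.COLOR_RGB2GRAY);n,l,s,c=cv2.connectedComponentsWithStats((g<lo).astype(np.uint8))
    for i in range(1,n):
        if 60<s[i,4]<1500 and abs(s[i,2]-s[i,3])<8 and s[i,1]<260: print("dark",s[i].tolist(),np.round(c[i],1),"rim",np.round(onto(d,c[i],.110)*1000,1))
def blobs(d):
    g=cv2.cvtColor(d["image"],cv2.COLOR_RGB2GRAY);m=cv2.morphologyEx(((g>110)&(g<160)).astype(np.uint8),cv2.MORPH_OPEN,np.ones((3,3)))
    n,l,s,c=cv2.connectedComponentsWithStats(m)
    for i in range(1,n):
        if 1500<s[i,4]<20000:
            k=cv2.findContours((l==i).astype(np.uint8),0,1)[0][0][:,0];print(s[i].tolist(),"z.06",*rect(onto(d,k,.06)),"z.102",*rect(onto(d,k,.102)))
def shot(f=None):
    cam("wrist");o=manip.get_obs();d=cam("wrist");print(o["time_s"],np.round(o["ee_pos"],4),np.round(o["tcp_rot"],3).tolist())
    if f:cv2.imwrite(f,d["image"][:,:,::-1])
    return d
E
python3 - <<'E'
from m import *
d=shot();port(d);blobs(d)
E
```

```text
1.6 [ 0.5089 -0.0901  0.3009] [[0.932, -0.362, 0.001], [-0.362, -0.932, 0.002], [0.0, -0.002, -1.0]]
dark [0, 29, 41, 43, 1287] [17.3 53. ] rim [[713.3  88.2 110. ]]
dark [478, 58, 34, 35, 954] [496.4  75.5] rim [[ 516.8 -356.5  110. ]]
dark [244, 165, 14, 12, 137] [250.9 170.7] rim [[516.2 -86.6 110. ]]
dark [233, 235, 16, 9, 65] [240.6 239.3] rim [[443.9 -45.  110. ]]
dark [463, 252, 17, 17, 71] [468.3 258.3] rim [[ 321.5 -291.2  110. ]]
dark [12, 254, 11, 10, 81] [ 17.  258.4] rim [[518.7 216.1 110. ]]
dark [472, 259, 12, 10, 90] [477.6 263.3] rim [[ 310.7 -300.5  110. ]]
[223, 119, 56, 98, 4855] z.06 [508.9 -82.9] [ 68.8 126.1] 69.0 z.102 [515.9 -86.4] [ 61.  111.7] 69.0
[113, 125, 105, 115, 6945] z.06 [527.7  27.8] [ 89.1 139.1] 88.8 z.102 [532.5  11.7] [ 79.  123.3] 88.8
```

```bash
python3 -m inch '0 0 -0.14 0.37 -0.55 4 1;0 0 -0.14 0.37 -0.55 8 1;0 0 -0.14 0.37 -0.55 12 1;0 0 -0.14 0.37 -0.55 15 1;0 0 -0.14 0.37 -0.55 17 1;0 0 -0.14 0.37 -0.55 19 1;0 0 -0.14 0.37 -0.55 20.5 1;0 0 -0.14 0.37 -0.55 21.4 1;0 0 -0.14 0.37 -0.55 21.4 1;0 0 -0.14 0.37 -0.55 21.4 1' 20
python3 - <<'E'
from m import *
d=shot("pics/w2.png");port(d)
E
```

```text
time_s: 2.65
ee_pos: [0.5129, -0.0911, 0.0872]
tcp_rot: [[0.933, -0.359, 0.0], [-0.359, -0.933, -0.0], [0.0, 0.0, -1.0]]
force: [-0.6, -0.1, 0.5]
grip_width: 1.0
grasp_force: 0.0
2.7 [ 0.5132 -0.0909  0.0876] [[0.934, -0.358, 0.001], [-0.358, -0.934, -0.0], [0.001, 0.0, -1.0]]
dark [61, 157, 10, 10, 82] [ 65.5 161.5] rim [[584.4 -43.2 110. ]]
dark [180, 161, 11, 11, 90] [184.7 166.1] rim [[567.2 -83.1 110. ]]
dark [295, 160, 11, 11, 92] [299.9 165.1] rim [[ 552.4 -122.6  110. ]]
```

View pics/w2.png

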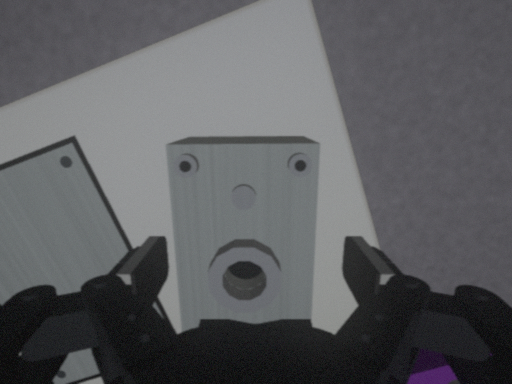

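The wrist view shows the fingers straddling the cell's sides, with the collar at (244,277) about 4 mm towards tool -y. I'll shift by that and close gently.

```bash
python3 -m inch '0 0 0 0 -0.4 0 1;0 0 0 0 -0.4 0.2 1;0 0 0 0 -0.4 0.2 0.6;0 0 0 0 -0.4 0.2 0.6;0 0 0 0 -0.4 0.2 0.6;0 0 0 0 -0.4 0.2 0.6;0 0 0 0 -0.4 0.2 0.6;0 0 0 0 -0.4 0.2 0.6' 20
python3 - <<'E'
from m import *
d=shot()
g=cv2.cvtColor(d["image"],cv2.COLOR_RGB2GRAY)
c=cv2.HoughCircles(cv2.medianBlur(g,3),cv2.HOUGH_GRADIENT,1,15,param1=80,param2=18,minRadius=15,maxRadius=45)
for k in c[0][:6]:
    print(k,np.round(onto(d,k[:2],.110)*1000,1))
E
```

```text
time_s: 3.55
ee_pos: [0.5144, -0.0864, 0.085]
tcp_rot: [[0.934, -0.357, 0.0], [-0.357, -0.934, 0.0], [0.0, -0.0, -1.0]]
force: [0.3, 0.2, 2.6]
grip_width: 0.699
grasp_force: 22.9
3.6 [ 0.5144 -0.0865  0.0849] [[0.934, -0.357, 0.0], [-0.357, -0.934, 0.0], [0.0, -0.0, -1.0]]
[254.5 285.5  37.7] [[514.6 -85.3 110. ]]
[257.5 270.5  31.6] [[520.4 -88.8 110. ]]
[316.5 168.5  16.3] [[ 550.9 -123.1  110. ]]
```

```bash
python3 -m inch '0 0 -0.2 -0.15 -0.6 0 0.6;0 0 -0.6 -0.4 -1.6 0 0.6;0 0 -1 -0.7 -2.8 0 0.6;0 0 -1.4 -1 -4 0 0.6;0 0 -1.8 -1.3 -5.1 0 0.6;0 0 -2.2 -1.6 -6.2 0 0.6;0 0 -2.6 -1.9 -7.3 0 0.6;0 0 -3 -2.2 -8.4 0 0.6;0 0 -3.4 -2.45 -9.6 0 0.6;0 0 -3.7 -2.65 -10.5 0 0.6;0 0 -3.9 -2.8 -11 0 0.6;0 0 -3.96 -2.84 -11.13 0 0.6'
python3 -m inch '0 0 0 0 0 0 0.6;0 0 0 0 0 0 0.6;0 0 0 0 0 0 0.6'
python3 - <<'E'
from m import *
d=shot("pics/w3.png")
g=cv2.cvtColor(d["image"],cv2.COLOR_RGB2GRAY)
c=cv2.HoughCircles(cv2.medianBlur(g,3),cv2.HOUGH_GRADIENT,1,15,param1=80,param2=18,minRadius=15,maxRadius=45)
for k in c[0][:4]: print(k,np.round(onto(d,k[:2],.110)*1000,1))
E
```

```text
time_s: 4.85
ee_pos: [0.5276, 0.0284, 0.0849]
tcp_rot: [[1.0, -0.018, -0.0], [-0.018, -1.0, -0.0], [-0.0, 0.0, -1.0]]
force: [-0.5, -5.4, 7.0]
grip_width: 0.7
grasp_force: 23.3
time_s: 5.15
ee_pos: [0.5276, 0.0284, 0.0849]
tcp_rot: [[1.0, -0.019, 0.0], [-0.019, -1.0, 0.001], [0.0, -0.001, -1.0]]
force: [-0.4, -1.4, 6.1]
grip_width: 0.697
grasp_force: 23.3
5.2 [0.5276 0.0284 0.0849] [[1.0, -0.019, 0.0], [-0.019, -1.0, 0.001], [0.0, -0.001, -1.0]]
[255.5 277.5  37.4] [[531.3  28.8 110. ]]
[ 65.5 256.5  32.2] [[541.9 102.5 110. ]]
[255.5 258.5  21.8] [[539.6  28.7 110. ]]
[256.5 294.5  31.3] [[523.6  28.6 110. ]]
```

```bash
python3 -m inch '0 0 0 0 0 0 1;0 0 0 0 0 0 1;0 0 0 0 0 0 1;0 0 0 0 0 0 1;0 0 0 0 0 -2 1;0 0 0 0 0 -6 1;0 0 0 0 0 -11 1;0 0 0 0 0 -16 1;0 0 0 0 0 -20 1;0 0 0 -4 0 -21.5 1;0 0 0 -4 0 -21.5 1;0 0 0 -4 0 -21.5 1'
python3 -m inch '0 0 0 0 0 0 1;0 0 0 0 0 0 1;0 0 0 0 0 0 1'
python3 - <<'E'
from m import *
d=shot("pics/w4.png")
port(d)
g=cv2.cvtColor(d["image"],cv2.COLOR_RGB2GRAY)
for r in (110,):
  c=cv2.HoughCircles(g,cv2.HOUGH_GRADIENT,1,15,param1=80,param2=12,minRadius=8,maxRadius=22)
  for k in c[0][:6]: print(k,np.round(onto(d,k[:2],.110)*1000,1))
blobs(d)
t=cam("top");im=t["image"][140:230,180:330];cv2.imwrite("pics/t4.png",cv2.resize(im,None,fx=5,fy=5)[:,:,::-1])
E
```

```text
time_s: 6.45
ee_pos: [0.4873, 0.0283, 0.3004]
tcp_rot: [[1.0, -0.02, 0.001], [-0.02, -1.0, -0.001], [0.001, 0.0, -1.0]]
force: [-0.6, -0.5, 0.5]
grip_width: 1.001
grasp_force: 0.0
time_s: 6.75
ee_pos: [0.4879, 0.0283, 0.299]
tcp_rot: [[1.0, -0.02, -0.002], [-0.02, -1.0, 0.0], [-0.002, -0.0, -1.0]]
force: [0.6, -0.3, 0.2]
grip_width: 0.997
grasp_force: 0.0
6.8 [0.4879 0.0284 0.2991] [[1.0, -0.02, -0.001], [-0.02, -1.0, 0.0], [-0.001, -0.0, -1.0]]
dark [247, 131, 16, 16, 188] [254.2 138.2] rim [[529.   29.1 110. ]]
dark [493, 149, 19, 14, 150] [503.8 154.6] rim [[ 505.7 -242.   110. ]]
dark [52, 150, 12, 12, 110] [ 57.7 155.1] rim [[515.5 243.6 110. ]]
[163.5 147.5  20.2] [[521.3 127.4 110. ]]
[500.5 147.5  18. ] [[ 513.5 -236.9  110. ]]
[254.5 138.5   8.3] [[528.8  28.8 110. ]]
[139.5 267.5  20.3] [[377.7 171.4 110. ]]
[77.5 59.5 13.4] [[610.7 204.7 110. ]]
[431.5 260.5   9.6] [[ 379.6 -180.7  110. ]]
[31, 0, 58, 77, 2198] z.06 [639.7 253. ] [72.9 50.1] 24.7 z.102 [629.9 227.2] [64.6 44.4] 24.7
[218, 77, 75, 114, 7473] z.06 [527.4  28.3] [ 88.  137.7] 88.8 z.102 [530.5  28.3] [ 77.9 121.9] 88.8
[0, 115, 76, 69, 2321] z.06 [516.8 314.4] [ 64.3 105.2] 12.0 z.102 [521.1 281.6] [56.9 93.2] 12.0
```

View pics/w4.png

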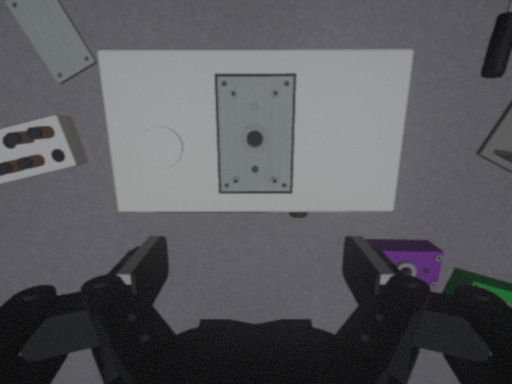

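The cell is square on the plate: port at (254,138), giving (529,29) mm against the plate's middle at (527.4,28.3) mm. The dish is untouched. Next is the thermometer.

```bash
python3 -m inch '0 0 4.6 3.5 37.7 -2 1;0 0 4.6 3.5 37.7 -2 1;0 0 4.6 3.5 37.7 -2 1;0 0 4.6 3.5 37.7 -2 1;0 0 4.6 3.5 37.7 -2 1;0 0 4.6 3.5 37.7 -2 1;0 0 4.6 3.5 37.7 -2 1;0 0 4.6 3.5 37.7 -2 1;0 0 4.6 3.5 37.7 -2 1;0 0 4.6 3.5 37.7 -2 1;0 0 4.6 3.5 37.7 -2 1;0 0 4.6 3.5 37.7 -2 1'
python3 -m inch '0 0 0 0 0 0 1;0 0 0 0 0 0 1;0 0 0 0 0 0 1'
python3 - <<'E'
from m import *
d=shot("pics/w5.png")
print(np.round(proj(d,[[.517,-.353,.18]]),0))
np.savez("w5.npz",**{k:np.array(d[k]) for k in("image","intrinsics","T")})
E
```

```text
time_s: 8.1
ee_pos: [0.5155, -0.3477, 0.3201]
tcp_rot: [[0.913, -0.407, 0.0], [-0.407, -0.913, 0.0], [0.0, -0.001, -1.0]]
force: [0.5, 0.3, 0.2]
grip_width: 0.995
grasp_force: 0.0
time_s: 8.4
ee_pos: [0.5152, -0.3489, 0.3201]
tcp_rot: [[0.913, -0.409, 0.0], [-0.409, -0.913, -0.0], [0.0, 0.0, -1.0]]
force: [0.1, -0.2, -1.1]
grip_width: 0.999
grasp_force: 0.0
8.45 [ 0.5151 -0.349   0.32  ] [[0.913, -0.409, 0.0], [-0.409, -0.913, -0.0], [0.0, 0.0, -1.0]]
[[259. 183.]]
```

View pics/w5.png

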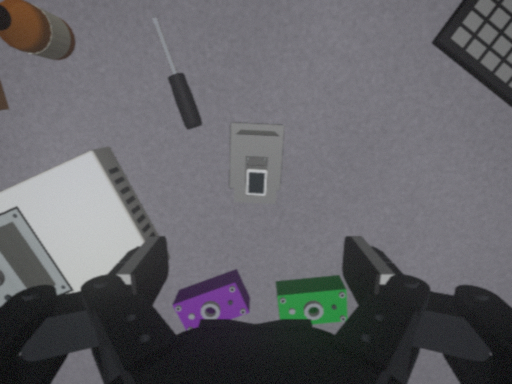

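The handle's top is the bright-rimmed rectangle centred near (257,182), 22 px wide across the closing direction and aligned with the tool. The stand lies around it.

```bash
python3 - <<'E'
from m import *
d=dict(np.load("w5.npz"));g=cv2.cvtColor(d["image"],cv2.COLOR_RGB2GRAY)[160:205,235:280]
m=(g>140).astype(np.uint8);k=max(cv2.findContours(m,0,1)[0],key=cv2.contourArea)[:,0]+[235,160]
print(cv2.minAreaRect(k.astype(np.float32)));P=onto(d,k,.18);print(rect(P))
c=np.array(rect(P)[0])/1000-[.5151,-.349];R=np.array([[.913,-.409],[-.409,-.913]]);print("tool cm",c@R*100)
E
```

```text
((256.052490234375, 182.0027618408203), (21.128650665283203, 26.174299240112305), 3.012787342071533)
(array([ 518.9, -350.6]), array([20. , 25.3]), 63.1)
tool cm [ 0.41238 -0.00934]
```

```bash
python3 -m inch '0 0 0.2 0.4 0 3 1;0 0 0.2 0.4 0 7 1;0 0 0.2 0.4 0 11 1;0 0 0.2 0.4 0 14 1;0 0 0.2 0.4 0 16 1;0 0 0.2 0.4 0 17.4 1;0 0 0.2 0.4 0 18 1;0 0 0.2 0.4 0 18 1;0 0 0.2 0.4 0 18 0.5;0 0 0.2 0.4 0 18 0.4;0 0 0.2 0.4 0 18 0.3;0 0 0.2 0.4 0 18 0.3' 30
python3 -m inch '0 0 0 0 0 0 0.25;0 0 0 0 0 0 0.1;0 0 0 0 0 0 0.1;0 0 0 0 0 0 0.1;0 0 0 0 0 0 0.1;0 0 0 0 0 0 0.1' 30
```

```text
time_s: 9.7
ee_pos: [0.5189, -0.351, 0.1404]
tcp_rot: [[0.905, -0.425, 0.001], [-0.425, -0.905, -0.001], [0.001, 0.0, -1.0]]
force: [-0.4, 0.1, -0.6]
grip_width: 0.331
grasp_force: 0.0
time_s: 10.3
ee_pos: [0.5188, -0.351, 0.1402]
tcp_rot: [[0.905, -0.425, 0.0], [-0.425, -0.905, -0.0], [0.0, 0.0, -1.0]]
force: [-1.1, -0.0, 5.6]
grip_width: 0.231
grasp_force: 31.6
```

```bash
python3 -m inch '0 0 0 0 0 -0.5 0.1;0 0 0 0 0 -1.2 0.1;0 0 0 0 0 -2.2 0.1;0 0 0 0 0 -3.5 0.1;0 0 0 0 0 -5 0.1;0 0 0 0 0 -7 0.1;0 0 0 0 0 -9 0.1;0 0 0 0 0 -11 0.1;0 0 0 0 0 -13 0.1;0 0 0 0 0 -15 0.1;0 0 0 0 0 -16.5 0.1;0 0 0 0 0 -17 0.1' 40
python3 -m inch '0 0 0 0 0 0 0.1;0 0 0 0 0 0 0.1;0 0 0 0 0 0 0.1'
python3 - <<'E'
from m import *
d=shot();cv2.imwrite("pics/w6.png",d["image"][:,:,::-1])
s=cam("side");p=proj(s,[[.519,-.351,.31],[.519,-.351,.27-.085]]);print(p)
x,y=p.mean(0).astype(int);w=d["image"];a=s["image"][max(0,y-60):y+60,x-60:x+60]
a=cv2.resize(a,(384,384),interpolation=cv2.INTER_CUBIC);cv2.imwrite("pics/j6.png",np.hstack([w[:,56:456],a])[:,:,::-1])
E
```

```text
time_s: 11.5
ee_pos: [0.5193, -0.3511, 0.3127]
tcp_rot: [[0.905, -0.425, 0.003], [-0.425, -0.905, -0.002], [0.004, 0.0, -1.0]]
force: [1.0, -0.1, -1.7]
grip_width: 0.23
grasp_force: 39.0
time_s: 11.8
ee_pos: [0.5183, -0.3507, 0.3089]
tcp_rot: [[0.905, -0.425, -0.002], [-0.425, -0.905, 0.001], [-0.002, -0.0, -1.0]]
force: [-0.7, 0.8, -1.4]
grip_width: 0.23
grasp_force: 39.0
11.85 [ 0.5184 -0.3507  0.3089] [[0.905, -0.425, -0.001], [-0.425, -0.905, 0.001], [-0.002, -0.0, -1.0]]
[[312.76626257 245.47031142]
 [305.70822716 277.77867637]]
```

View pics/j6.png

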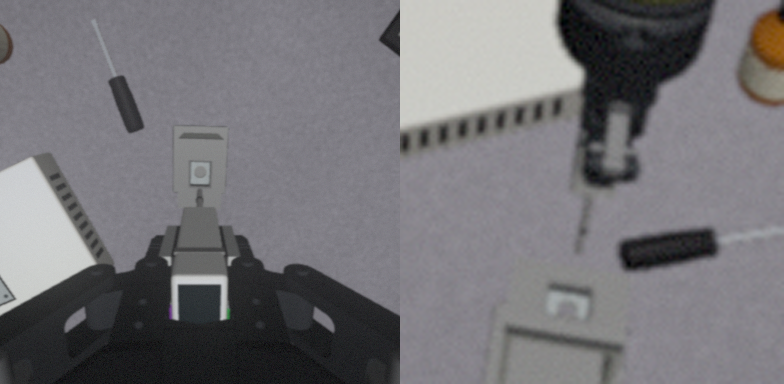

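The stem hangs out straight below the handle, with the tip near wrist pixel (256,190), clear of the stand. I'll carry it over the cell with the tip well above the collar.

```bash
python3 -m inch '0 0 0 -0.4 -1 0 0.1;0 0 0 -1.3 -3 0 0.1;0 0 0 -2.7 -6.2 0 0.1;0 0 0 -4.3 -9.9 0 0.1;0 0 0 -5.9 -13.6 0 0.1;0 0 0 -7.6 -17.4 0 0.1;0 0 0 -9.3 -21.2 0 0.1;0 0 0 -10.9 -25 0 0.1;0 0 0 -12.5 -28.6 0 0.1;0 0 0 -13.8 -31.6 0 0.1;0 0 0 -14.8 -33.9 0 0.1;0 0 0 -15.2 -34.8 0 0.1'
python3 -m inch '0 0 0 0 0 0.5 0.1;0 0 0 0 0 1.5 0.1;0 0 0 0 0 2.5 0.1;0 0 0 0 0 3.2 0.1;0 0 0 0 0 3.5 0.1;0 0 0 0 0 3.5 0.1;0 0 0 0 0 3.5 0.1;0 0 0 0 0 3.5 0.1'
python3 - <<'E'
from m import *
d=shot();np.savez("w7.npz",**{k:np.array(d[k]) for k in("image","intrinsics","T")})
o=manip.get_obs();t=np.array(o["ee_pos"]);R=np.array(o["tcp_rot"])
print("pred tip/band/port px",np.round(proj(d,[t+R@[0,0,.125],t+R@[0,0,.095],[.5289,.0289,.11]]),1).tolist())
c=d["image"][90:290,175:335];cv2.imwrite("pics/c7.png",cv2.resize(c,None,fx=3,fy=3,interpolation=cv2.INTER_CUBIC)[:,:,::-1])
E
```

```text
time_s: 13.15
ee_pos: [0.5284, 0.0326, 0.31]
tcp_rot: [[0.907, -0.421, 0.0], [-0.421, -0.907, 0.001], [-0.0, -0.001, -1.0]]
force: [-0.7, 0.2, -1.6]
grip_width: 0.233
grasp_force: 39.1
time_s: 13.95
ee_pos: [0.5293, 0.0287, 0.2752]
tcp_rot: [[0.905, -0.425, 0.001], [-0.425, -0.905, 0.0], [0.001, -0.0, -1.0]]
force: [-0.4, 0.3, -0.6]
grip_width: 0.225
grasp_force: 39.1
14.0 [0.5292 0.0287 0.2752] [[0.905, -0.425, 0.001], [-0.425, -0.905, 0.0], [0.001, -0.0, -1.0]]
pred tip/band/port px [[256.1, 190.4], [256.3, 199.8], [256.0, 181.0]]
```

View pics/c7.png

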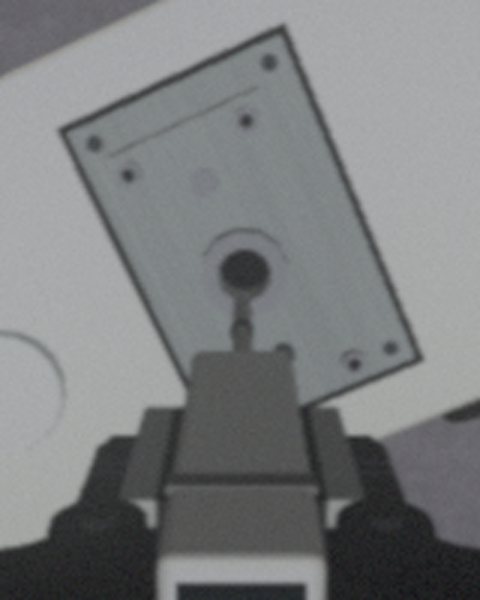

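The bore is centred at crop (245,272), which is full-image (256.7,180.7). The band is at (241,328), full-image (255.3,199.3), and the stem's end is about (243,293). All are within about 1 px, or roughly 1 mm, of the on-axis predictions, so I'm lowering slowly and straight.

```bash
python3 -m inch '0 0 0 0 0 0.4 0.1;0 0 0 0 0 1 0.1;0 0 0 0 0 1.6 0.1;0 0 0 0 0 2.2 0.1;0 0 0 0 0 2.8 0.1;0 0 0 0 0 3.4 0.1;0 0 0 0 0 4 0.1;0 0 0 0 0 4.6 0.1;0 0 0 0 0 5.2 0.1;0 0 0 0 0 5.8 0.1;0 0 0 0 0 6.4 0.1;0 0 0 0 0 6.8 0.1'
python3 -m inch '0 0 0 0 0 0.2 0.1;0 0 0 0 0 0.2 0.1;0 0 0 0 0 0.2 0.1;0 0 0 0 0 0.2 0.1;0 0 0 0 0 0.2 0.1;0 0 0 0 0 0.2 0.1;0 0 0 0 0 0.2 0.1'
python3 - <<'E'
from m import *
d=shot();o=manip.get_obs();t=np.array(o["ee_pos"]);R=np.array(o["tcp_rot"])
print("pred band/port wrist",np.round(proj(d,[t+R@[0,0,.095],[.5289,.0289,.11]]),1).tolist(),o["joint_velocities"],o["force"])
s=cam("side");p=proj(s,[[.5289,.0289,.11]])[0];print("side",p)
x,y=p.astype(int);a=cv2.resize(s["image"][y-40:y+24,x-32:x+32],(384,384),interpolation=cv2.INTER_CUBIC)
c=cv2.resize(d["image"][130:258,192:320],(384,384),interpolation=cv2.INTER_CUBIC)
cv2.imwrite("pics/j8.png",np.hstack([c,a])[:,:,::-1]);print(x,y)
E
```

```text
time_s: 15.25
ee_pos: [0.5289, 0.0287, 0.2062]
tcp_rot: [[0.905, -0.425, -0.0], [-0.425, -0.905, 0.0], [-0.0, 0.0, -1.0]]
force: [0.2, -0.5, -2.4]
grip_width: 0.23
grasp_force: 39.1
time_s: 15.95
ee_pos: [0.5291, 0.0287, 0.2049]
tcp_rot: [[0.905, -0.425, 0.0], [-0.425, -0.905, 0.0], [0.0, -0.0, -1.0]]
force: [-0.7, 0.5, -1.0]
grip_width: 0.223
grasp_force: 39.1
16.0 [0.5291 0.0287 0.2049] [[0.905, -0.425, 0.0], [-0.425, -0.905, 0.0], [0.0, -0.0, -1.0]]
pred band/port wrist [[256.3, 199.9], [256.1, 200.2]] [ 0.08416291  0.07767268 -0.07327422 -0.05548735 -0.11446475 -0.12887965
  0.0163324 ] [ 0.64081818 -0.05767432 -1.24668182]
side [256.19026059 167.04592416]
256 167
```

View pics/j8.png

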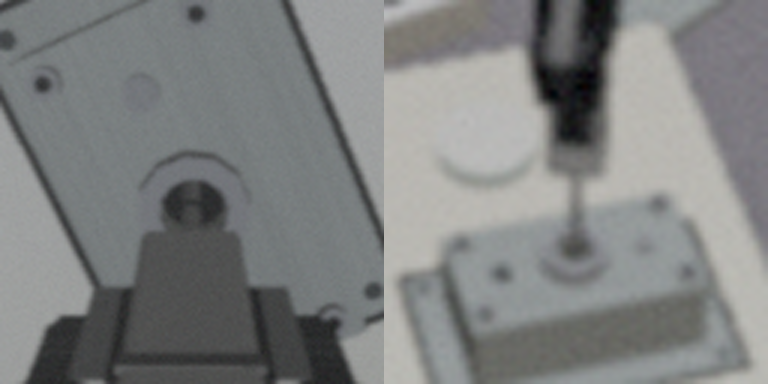

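The stem sits in the middle of the bore in both views: wrist crop (195,205) and side crop (577,243). The band is at the rim and nothing is touching, so I'm handing in.

```bash
python3 -m inch '0 0 0 0 0 0 0.1;0 0 0 0 0 0 0.1;0 0 0 0 0 0 0.1;0 0 0 0 0 0 0.1'; python3 -c "
from rig import manip
print(manip.close_job())"
```

```text
time_s: 16.5
ee_pos: [0.529, 0.0287, 0.2048]
tcp_rot: [[0.905, -0.425, -0.0], [-0.425, -0.905, 0.0], [-0.0, -0.0, -1.0]]
force: [0.5, 0.5, -0.7]
grip_width: 0.232
grasp_force: 39.1
the job is handed in; nothing more can be done
None
```

I handed the job in at 16.5 s; it returned no verdict. By my measurements the cell is square on the cold plate, its port about 1.5 mm from the plate's middle, and the gripper holds the thermometer upright in the port, about 1 mm off centre, with the band at the rim.

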